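Tighten the clay extruder's die plate in cross order

ROBOT

A 6-joint arm with a two-finger parallel gripper is mounted at the origin on the work surface. World frame = base frame: x ahead of the robot, y to its left, z up, the work surface at z = 0. Lengths are in mm, angles in degrees, forces in N, time in s.
With the tool pointing down it reaches from about 300 to 850 mm from the base axis. Payload 4.2 kg.
Tool frame: the origin (TCP) lies on the front face of the gripper's body, between the roots of the fingers; the fingertips stand 78 mm ahead of it and the grasp point (between the pads) lies 60 mm ahead of it; x points along the fingers, y is the direction in which the jaws open and shut, and the axes are right-handed (so a half turn about x gives the same grasp; the last joint's range is limited). The gripper opens to 91 mm and grips with 3 to 60 N. Pads are 32 mm wide; open, the fingers measure 118 mm over their backs; the gripper's body (76 mm by 178 mm) begins 60 mm behind the grasp point.
Start: joints at [73.052, 18.312, 89.639, -0, 72.044, -1.146], TCP at [156.582, 553.278, 292.276] pointing down, gripper open.
Joint ranges: [-177.97, 177.97], [-48.28, 115.42], [12.27, 149.76], [-77.06, 257.06], [2.81, 150.46], [-146.56, 146.56]. Speed limits (degrees/s): [147.25, 147.25, 180, 180, 180, 180].

INTERFACE

Orientations are given as [roll, pitch, yaw] about the fixed x, y, z axes, in that order (R = Rz(yaw) Ry(pitch) Rx(roll)).
In Python, from workcell import status, viewer, env gives the robot as it stands. The module is installed in compiled form; this text tells all that it offers.
- The arm moves only by the tool move_arm, never from a script. Its argument "moves" is a list of rows, each a list of 3 entries, a list of its own where there are three numbers: the shift along the tool's x, y, z in cm, then the turn about the tool's x in rad, then the gripper's target within -1 to 1 (fully open at 1, half-way at 0, shut at -1). A call has 1 to 20 rows; each row is the pose to reach, as a shift and turn from the pose commanded when the call began, along the tool's axes at that moment; what a row does not reach only later rows make up. A row lasts 1/8 s, in which the tool goes at most 62.5 mm and 10.7 degrees, less where a joint would pass 70% of its speed; a pose out of reach is approached as far as the arm can. A call with a gripper value outside its range is refused whole. The fingers move at their own pace and stop on an object; "force" is the grip in N (left out, the last holds). Time passes only in rows, so rows that repeat a pose let the fingers close. It gives the time, the measured TCP pose, the force and the opening at its end, in the units of the state.
- status.state(): the state, without advancing time (a new reading comes with each control period).
- viewer.grab_frame(name): name is "scene" or "side" or "wrist"; returns the picture (420x560x3 uint8, red, green, blue); there is no depth.
- viewer.get_calibration(name): a dict with "camera_matrix" (3x3 intrinsics, pixels), "D" ([k1, k2, p1, p2, k3] as OpenCV has them; the pictures are not rectified), "eye" and "rotation" of the camera in the world. Camera axes: x right, y down, z forward; pixel columns grow to the right and rows downward; lengths in mm; the calibration is good to about 2 mm. A picture is of the moment at which its call begins: read the wrist's pose just before it. get_calibration takes no time and is no camera call; for the wrist camera it gives the pose at the moment of the call.
- env.job_done(): hands the job in, once; it reports no verdict.
The state is a dict: "time_s": time; "qpos": joint angles; "qvel": joint speeds; "effort": joint torques, N m; "ee_pos": TCP position; "ee_rot": TCP orientation; "force": force on the tool from outside, world axes, zero at the start; "torque": the same for the moment, N m; "gripper_width": finger opening in mm.
Only numpy, scipy, OpenCV 4.12 (cv2) and the standard library are available. Lean on these libraries where they do the work, as an engineer would, in place of code of your own. Each camera call takes 0.05 s, during which the arm holds its last target.

TASK

Tighten down the die plate on the clay extruder head: turn each of the four black T-bar nuts roughly a half turn clockwise, each until it comes up firm and no further, because forcing it wrenches the stud round. Work in cross order, bringing home two diagonally opposite nuts first and then the other two, so that the plate ends fully seated and level, and leave everything else on the bench where it is.

Things in the scene. Friction and masses are not known exactly. Their poses are not given: they have to be found in the camera images.
- extruder: Grey extruder head standing mouth up, fixed to the bench: foot 210 x 210 x 10 mm, round barrel, flange 190 x 190 mm with its face 50 mm above the bench. Origin: centre of its underside; z up; x away from the robot, yawed up to 0.35 rad. Studs 1 to 4 stand at (-60,60), (-60,-60), (60,-60), (60,60) mm in its x, y: 1 is diagonal to 3, 2 to 4. Nothing on it is higher than 103 mm.
- plate_mid (a point): Centre of the underside of the loose steel die plate, 180 x 180 x 8 mm, 0.6 kg, with a 50 mm square opening in the middle and a 13 mm hole round each stud; z is its normal. Spring pads hold it 4 mm above the flange face at first; the nuts' washers press it down, and it lies flat on the face (this point 50 mm above the bench) once all four nuts are home.
- bar1 (a point): Nut 1 (near-left): centre of its black bar, on the stud axis. Bar 80 mm long (x), 10 wide (y), 18 high, both arms alike; collar below 28 mm across. Clockwise from above tightens; it sinks 1.9 mm/rad, from 87-91 mm up. Starts at any angle, an unseen 2.3 to 4 rad short of home; drags at 0.06 to 0.12 N m (2 to 4 N at 30 mm out), stays where left, stops firmly at home.
- bar2 (a point): Nut 2 (near-right): centre of its black bar, on the stud axis. Bar 80 mm long (x), 10 wide (y), 18 high, both arms alike; collar below 28 mm across. Clockwise from above tightens; it sinks 1.9 mm/rad, from 87-91 mm up. Starts at any angle, an unseen 2.3 to 4 rad short of home; drags at 0.06 to 0.12 N m (2 to 4 N at 30 mm out), stays where left, stops firmly at home.
- bar3 (a point): Nut 3 (far-right): centre of its black bar, on the stud axis. Bar 80 mm long (x), 10 wide (y), 18 high, both arms alike; collar below 28 mm across. Clockwise from above tightens; it sinks 1.9 mm/rad, from 87-91 mm up. Starts at any angle, an unseen 2.3 to 4 rad short of home; drags at 0.06 to 0.12 N m (2 to 4 N at 30 mm out), stays where left, stops firmly at home.
- bar4 (a point): Nut 4 (far-left): centre of its black bar, on the stud axis. Bar 80 mm long (x), 10 wide (y), 18 high, both arms alike; collar below 28 mm across. Clockwise from above tightens; it sinks 1.9 mm/rad, from 87-91 mm up. Starts at any angle, an unseen 2.3 to 4 rad short of home; drags at 0.06 to 0.12 N m (2 to 4 N at 30 mm out), stays where left, stops firmly at home.
- studtop1 (a point): Point on the rim of stud 1's top end, 5 mm off its axis, 102 mm above the bench (steel, 10 mm across, standing up through the nut). It must stay put: more than 0.5 N m on a nut at its stop (16 N sideways 30 mm from the axis) wrenches the stud round. Its direction does not tell where the nut comes home.
- studtop2 (a point): Point on the rim of stud 2's top end, 5 mm off its axis, 102 mm above the bench (steel, 10 mm across, standing up through the nut). It must stay put: more than 0.5 N m on a nut at its stop (16 N sideways 30 mm from the axis) wrenches the stud round. Its direction does not tell where the nut comes home.
- studtop3 (a point): Point on the rim of stud 3's top end, 5 mm off its axis, 102 mm above the bench (steel, 10 mm across, standing up through the nut). It must stay put: more than 0.5 N m on a nut at its stop (16 N sideways 30 mm from the axis) wrenches the stud round. Its direction does not tell where the nut comes home.
- studtop4 (a point): Point on the rim of stud 4's top end, 5 mm off its axis, 102 mm above the bench (steel, 10 mm across, standing up through the nut). It must stay put: more than 0.5 N m on a nut at its stop (16 N sideways 30 mm from the axis) wrenches the stud round. Its direction does not tell where the nut comes home.
- knife: Bystander, to be left alone: steel spatula lying on the bench, 200 mm long. Origin: its underside's centre or its middle.
- tile1: Bystander, to be left alone: white test tile 80 x 80 x 8 mm beside the extruder head. Origin: its underside's centre or its middle.
- tile2: Bystander, to be left alone: terracotta test tile 80 x 80 x 8 mm beside the extruder head. Origin: its underside's centre or its middle.
- beaker: Bystander, to be left alone: clear plastic beaker 76 mm across, 90 mm high. Origin: its underside's centre or its middle.
- tub: Bystander, to be left alone: white plastic tub 110 mm across, 110 mm high. Origin: its underside's centre or its middle.
- vase: Bystander, to be left alone: white closed bisque vase 68 mm across, 145 mm high. Origin: its underside's centre or its middle.
- brush: Bystander, to be left alone: brush lying on the bench, 190 mm long. Origin: its underside's centre or its middle.

How it is judged:
By the outcome, as a careful person would: the job done as asked, in the order asked, and still so for the second after the job is handed in, with the robot touching nothing.
It also fails if it takes over 72 s, if anything falls off the work surface, if the arm or the gripper's body presses on something with over 40 N, if the wrist force passes 120 N, or if a joint passes its speed limit or range.

## Working session

There is one attempt and no reset: what is moved stays moved. The work goes in short steps, Python scripts to look and compute and a tool call to move; the robot and the scene stay as the last step left them, time stands still between calls to the robot, and variables do not carry over. Pictures are saved under pics/ and viewed, and the job is handed in when it is done.

Besides the shell and the picture viewer there is one more tool, called after "Call:" as a command line: name --argument value ..., lists and objects as JSON in quotes. move_arm: Moves the arm, as the interface text tells. Its arguments: {"type":"object","properties":{"moves":{"type":"array","items":{"type":"array"}},"force":{"type":"number"}},"required":["moves"]}

```bash
mkdir -p pics; python3 - <<'E'
from workcell import status, viewer, env
import cv2
print(status.state())
for n in ("scene","side","wrist"):
    c=viewer.get_calibration(n); print(n,c)
    im=viewer.grab_frame(n); cv2.imwrite(f"pics/{n}0.png",im[:,:,::-1])
E
```

```text
{'time_s': 0.0, 'qpos': array([ 7.30536008e+01,  1.83522859e+01,  8.97087988e+01,  6.53162147e-05,
        7.20440462e+01, -1.14333056e+00]), 'qvel': array([-0.06702244, -0.04839841, -0.01061458, -0.00831957,  0.03261691,
        0.02653066]), 'effort': array([-2.35766871e-03, -4.12461090e+01, -2.31971025e+01,  7.23905303e-02,
        4.58142569e-02, -1.52067532e-04]), 'ee_pos': array([156.452987  , 552.9073406 , 291.39748559]), 'ee_rot': array([ -91.17717359,   89.89486912, -106.9802624 ]), 'force': array([ 0.18963188, -0.22142927,  0.4850458 ]), 'torque': array([ 0.04690151, -0.02776773,  0.01447735]), 'gripper_width': 90.86026802412051}
scene {'camera_matrix': array([[511.98637918,   0.        , 288.47208579],
       [  0.        , 511.98637918, 217.14373025],
       [  0.        ,   0.        ,   1.        ]]), 'D': array([-0.14442106,  0.        ,  0.        ,  0.        ,  0.        ]), 'eye': array([1459.24753702,  351.75925825, 1236.47590756]), 'rotation': array([-140.04064994,   -0.27427903,  112.12244132])}
side {'camera_matrix': array([[418.89627082,   0.        , 284.13494982],
       [  0.        , 418.89627082, 200.07790103],
       [  0.        ,   0.        ,   1.        ]]), 'D': array([-0.09526658,  0.        ,  0.        ,  0.        ,  0.        ]), 'eye': array([ 280.31461173, -830.77420199,  845.87260437]), 'rotation': array([-130.58542047,    0.28069158,  -19.2021724 ])}
wrist {'camera_matrix': array([[313.40489019,   0.        , 277.53355516],
       [  0.        , 313.40489019, 214.09998058],
       [  0.        ,   0.        ,   1.        ]]), 'D': array([0.00322067, 0.        , 0.        , 0.        , 0.        ]), 'eye': array([ 88.51662283, 572.55629022, 383.77738016]), 'rotation': array([1.65606710e+02, 1.21045987e-01, 7.42253207e+01])}
```

View pics/scene0.png

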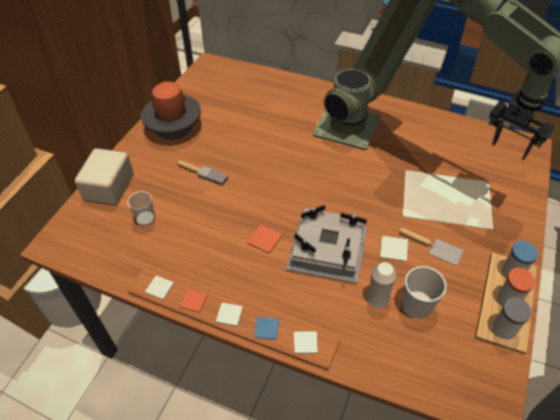

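View pics/side0.png

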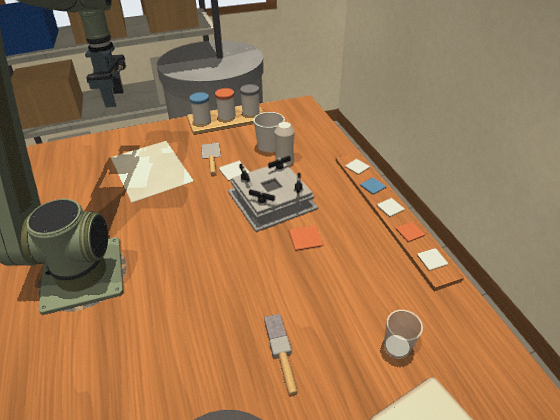

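View pics/wrist0.png

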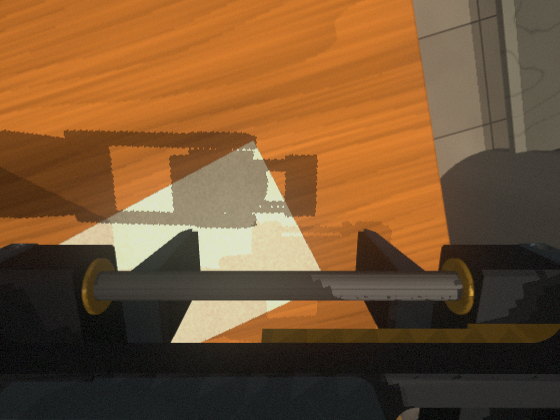

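The extruder shows near pixel (328,243) in scene and (272,190) in side. Next I enlarge both crops.

```bash
cat > h.py <<'E'
import numpy as np, cv2
from scipy.spatial.transform import Rotation as R
def cam(c):
    return np.array(c["camera_matrix"]),np.array(c["D"]),np.array(c["eye"]),R.from_euler("xyz",c["rotation"],degrees=True).as_matrix()
def ray(c,uv):
    K,D,e,M=cam(c)
    p=cv2.undistortPoints(np.array(uv,float).reshape(-1,1,2),K,D).reshape(-1,2)
    return e,np.c_[p,np.ones(len(p))]@M.T
def onz(c,uv,z):
    e,d=ray(c,uv); return e+d*((z-e[2])/d[:,2])[:,None]
def proj(c,P):
    K,D,e,M=cam(c); P=np.atleast_2d(P).astype(float)
    q=(P-e)@M
    return cv2.projectPoints(q.reshape(-1,1,3),np.zeros(3),np.zeros(3),K,D)[0].reshape(-1,2)
E
python3 - <<'E'
import cv2
from workcell import viewer
from h import *
a=cv2.imread("pics/scene0.png")[195:290,270:420]; cv2.imwrite("pics/sc1.png",cv2.resize(a,None,fx=5.3,fy=5.3,interpolation=cv2.INTER_CUBIC))
a=cv2.imread("pics/side0.png")[145:235,215:335]; cv2.imwrite("pics/sd1.png",cv2.resize(a,None,fx=6,fy=6,interpolation=cv2.INTER_CUBIC))
print(onz(viewer.get_calibration("scene"),[(328,243)],58),onz(viewer.get_calibration("side"),[(271,185)],58))
E
```

```text
[[589.17037507 127.28773707  58.        ]] [[564.8023476  118.37687321  58.        ]]
```

View pics/sc1.png

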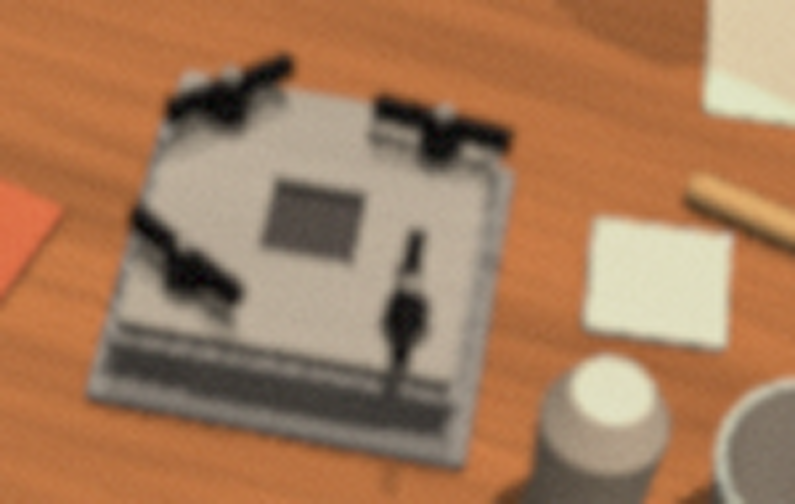

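View pics/sd1.png

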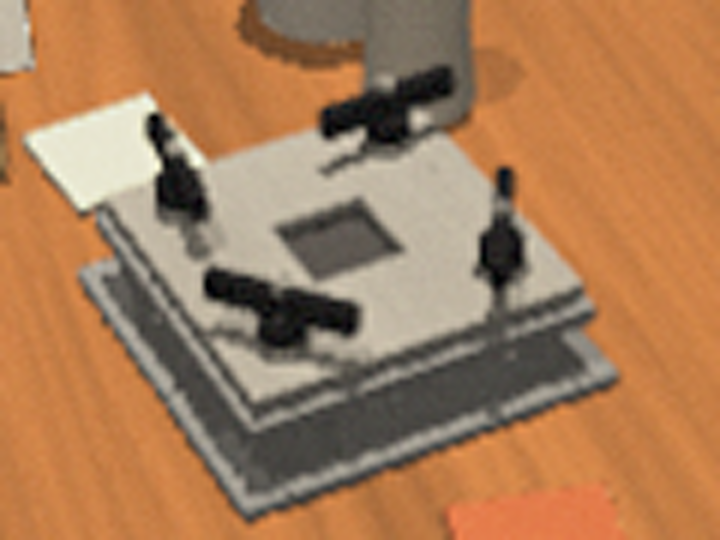

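```bash
python3 - <<'E'
from workcell import viewer,status
from h import *
cs,cd=viewer.get_calibration("scene"),viewer.get_calibration("side")
a=np.array([(275,180),(363,192),(352,262),(262,248)])/5.3+[270,195]
b=np.array([(275,232),(360,198),(402,245),(320,278)])/6+[215,145]
for c,p in((cs,a),(cd,b)):
    P=onz(c,p,62); print(P.round(1).tolist(),P.mean(0).round(1))
    print([np.degrees(np.arctan2(*(P[(i+1)%4]-P[i])[[1,0]])).round(1) for i in range(4)])
f=np.array([(90,400),(462,465)])/5.3+[270,195]; P=onz(cs,f,10);print(P, np.degrees(np.arctan2(*(P[1]-P[0])[[1,0]])))
s=status.state(); print(R.from_euler("xyz",s["ee_rot"],degrees=True).as_matrix().round(3)); 
w=viewer.get_calibration("wrist"); print(cam(w)[3].round(3))
E
```

```text
[[550.1, 94.3, 62.0], [539.6, 142.3, 62.0], [587.8, 152.2, 62.0], [597.4, 103.7, 62.0]] [568.7 123.1  62. ]
[np.float64(102.3), np.float64(11.6), np.float64(-78.9), np.float64(-168.7)]
[[536.4, 130.0, 62.0], [585.5, 142.3, 62.0], [593.2, 98.7, 62.0], [546.8, 87.6, 62.0]] [565.5 114.6  62. ]
[np.float64(14.0), np.float64(-79.9), np.float64(-166.6), np.float64(103.7)]
[[692.18634101  41.64290878  10.        ]
 [655.82504772 241.90712505  10.        ]] 100.29089266390802
[[-0.     0.272  0.962]
 [-0.001  0.962 -0.272]
 [-1.    -0.001  0.   ]]
[[ 0.272  0.932  0.239]
 [ 0.962 -0.263 -0.069]
 [-0.002  0.249 -0.969]]
```

Call:
move_arm --moves '[[[-1.9,-5,10],0,1],[[-1.9,-10,20],0,1],[[-1.9,-15,30],0,1],[[-1.9,-20,40],0,1],[[-1.9,-25,48],0,1],[[-1.9,-30.5,57.5],0,0.2],[[-1.9,-30.5,57.5],0,0.2],[[-1.9,-30.5,57.5],0,0.2],[[-1.9,-30.5,57.5],0,0.2],[[-1.9,-30.5,57.5],0,0.2],[[-1.9,-30.5,57.5],0,0.2],[[-1.9,-30.5,57.5],0,0.2],[[-1.9,-30.5,57.5],0,0.2]]'

```text
time_s: 1.78
ee_pos: [626.1, 103.9, 310.9]
ee_rot: [174.5, 89.9, 158.7]
force: [0.4, 0.2, -0.5]
gripper_width: 54.7
```

```bash
python3 - <<'E'
from workcell import status, viewer, env
import cv2,json
s=status.state();print({k:(v if isinstance(v,float) else v.round(2)) for k,v in s.items()})
c=viewer.get_calibration("wrist"); json.dump({k:np.tolist() for k,np in c.items()},open("w1.json","w"))
im=viewer.grab_frame("wrist"); cv2.imwrite("pics/w1.png",im[:,:,::-1])
cv2.imwrite("pics/w1b.png",cv2.resize(im[:,:,::-1],(800,600),interpolation=cv2.INTER_CUBIC))
E
```

```text
{'time_s': 1.775, 'qpos': array([ 8.360e+00,  2.323e+01,  7.940e+01,  4.000e-02,  7.743e+01,
       -6.586e+01]), 'qvel': array([ 0.86, -0.65,  0.22, -0.12, -0.09, -0.07]), 'effort': array([ -0.83, -45.93, -24.04,  -0.05,   0.06,   0.  ]), 'ee_pos': array([626.08, 103.86, 310.92]), 'ee_rot': array([174.51,  89.92, 158.73]), 'force': array([ 0.43,  0.24, -0.47]), 'torque': array([ 0.01, -0.03, -0.01]), 'gripper_width': 54.73053383944281}
```

View pics/w1b.png

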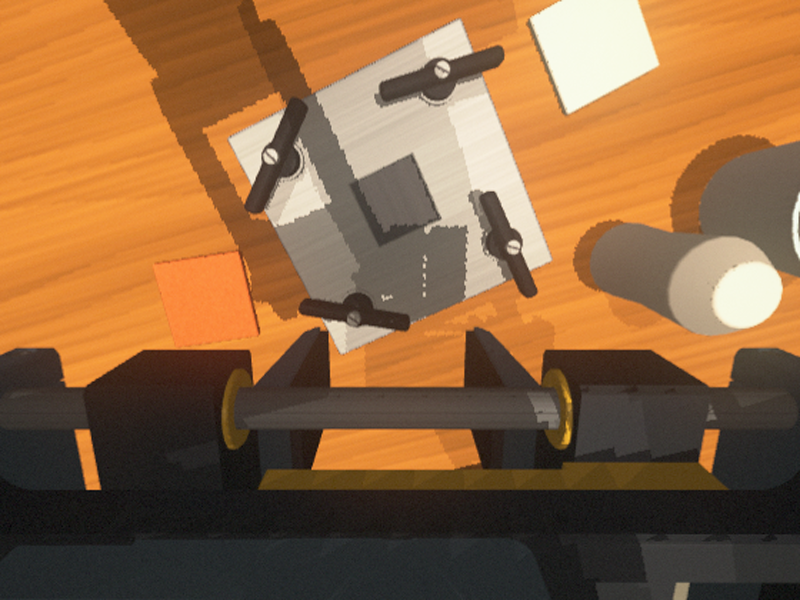

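Wrist view (800 px): stud tops at nut1 (442,69), nut2 (270,156), nut3 (354,318), nut4 (513,247); bars clearly visible.

```bash
python3 - <<'E'
import json
from h import *
c=json.load(open("w1.json"));k=560/800
S=onz(c,np.array([(442,69),(270,156),(354,318),(513,247)])*k,102)
print(S.round(1)); ctr=S.mean(0)
nom=np.array([(-60,60),(-60,-60),(60,-60),(60,60)])
z=(S[:,0]-ctr[0]+1j*(S[:,1]-ctr[1])); n=nom[:,0]+1j*nom[:,1]
t=np.angle((z*n.conj()).sum()); print("ctr",ctr,"yaw",np.degrees(t), "scale",abs((z*n.conj()).sum())/(abs(n)**2).sum())
fit=n*np.exp(1j*t); print("resid",abs(fit-z)); print("fit",[(round(f.real+ctr[0],1),round(f.imag+ctr[1],1)) for f in fit])
E_=np.array([[(383,93),(502,52)],[(256,205),(297,105)],[(305,307),(407,323)],[(488,198),(529,292)]])
for i in range(4):
    P=onz(c,E_[i]*k,97); d=P[1]-P[0]; print(i+1,P.mean(0).round(1),np.linalg.norm(d).round(1),np.degrees(np.arctan2(d[1],d[0])).round(1))
E
```

```text
[[495.8 169.6 102. ]
 [515.   51.2 102. ]
 [632.5  71.3 102. ]
 [614.1 188.6 102. ]]
ctr [564.34897705 120.18858589 102.        ] yaw 9.225792459185227 scale 0.9951894933588191
resid [0.38741579 0.24595415 0.97913904 0.41321042]
fit [(np.float64(495.5), np.float64(169.8)), (np.float64(514.7), np.float64(51.3)), (np.float64(633.2), np.float64(70.6)), (np.float64(614.0), np.float64(189.0))]
1 [496.8 169.8  97. ] 77.1 91.8
2 [515.5  53.7  97. ] 69.0 137.8
3 [632.1  72.6  97. ] 73.1 65.0
4 [613.8 187.2  97. ] 71.5 10.8
```

Call:
move_arm --moves '[[[2,-1,0.5],-0.18,0.2],[[4,-2,1],-0.36,0],[[6,-3,1.6],-0.54,0],[[8,-3,1.6],-0.72,-0.2],[[10,-3,1.6],-0.9,-0.3],[[10.6,-3,1.6],-1.08,-0.3],[[10.6,-3,1.6],-1.26,-0.3],[[10.6,-3,1.6],-1.32,-0.3],[[10.6,-3,1.6],-1.32,-0.3],[[10.6,-3,1.6],-1.32,-0.3]]' --force 10

```text
time_s: 3.08
ee_pos: [633.6, 70.8, 205.6]
ee_rot: [-27.0, 90.0, 32.9]
force: [0.5, 0.4, -0.1]
gripper_width: 31.9
```

```bash
cat > look.py <<'E'
import sys,json,cv2
from workcell import status, viewer
from h import *
def st():
    s=status.state(); M=R.from_euler("xyz",s["ee_rot"],degrees=True).as_matrix()
    fz=np.degrees(np.arctan2(M[1,2],M[0,2]))
    print("t %.2f p %s fz %.2f q1 %.1f q6 %.1f F %s T %s w %.2f eff6 %.3f"%(s["time_s"],s["ee_pos"].round(1),fz,s["qpos"][0],s["qpos"][5],s["force"].round(1),s["torque"].round(3),s["gripper_width"],s["effort"][5]),"tilt",M[:2,0].round(4))
    return s
if __name__=="__main__":
    st()
    if len(sys.argv)>1:
        n=sys.argv[1]; c=viewer.get_calibration("wrist"); json.dump({k:v.tolist() for k,v in c.items()},open(n+".json","w"))
        im=viewer.grab_frame("wrist")[:,:,::-1]; cv2.imwrite(f"pics/{n}.png",cv2.resize(im,(800,600),interpolation=cv2.INTER_CUBIC))
E
python3 look.py w2
```

```text
t 3.08 p [633.6  70.8 205.6] fz 59.84 q1 5.3 q6 -144.5 F [ 0.5  0.4 -0.1] T [0.094 0.044 0.05 ] w 31.91 eff6 0.003 tilt [0.0003 0.0002]
```

View pics/w2.png

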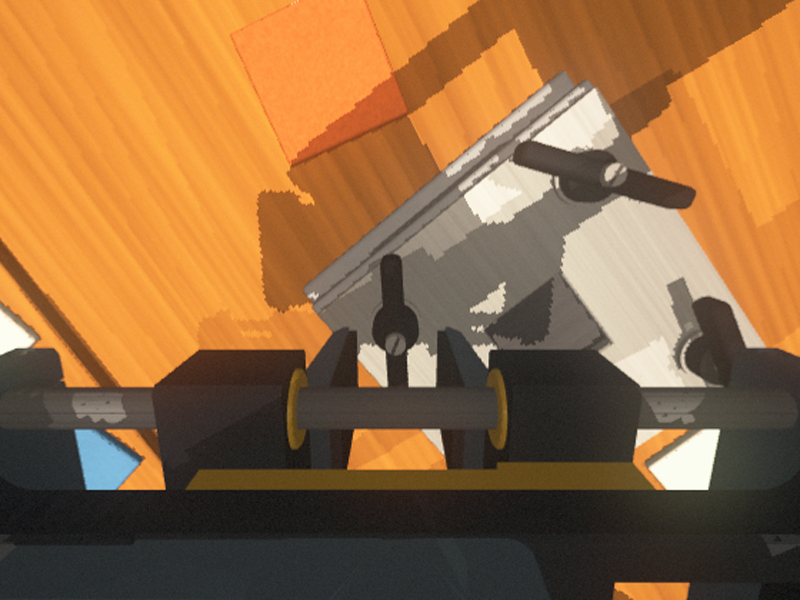

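```bash
python3 - <<'E'
import json
from h import *
c=json.load(open("w2.json"));k=.7
S=onz(c,np.array([(396,344),(615,174)])*k,102);print(S)
P=onz(c,np.array([(391,258),(399,380)])*k,98);d=P[0]-P[1];print(P,np.degrees(np.arctan2(d[1],d[0])))
E
```

```text
[[632.24089534  69.86503954 102.        ]
 [515.02673131  50.88786023 102.        ]]
[[614.44637681  34.75321807  98.        ]
 [640.87785421  87.59777608  98.        ]] -116.57302918237404
```

Call:
move_arm --moves '[[[2,0.07,-0.15],0,-0.3],[[4.2,0.07,-0.15],0,-0.3],[[4.2,0.07,-0.15],0,-0.6],[[4.2,0.07,-0.15],0,-0.8],[[4.2,0.07,-0.15],0,-1],[[4.2,0.07,-0.15],0,-1],[[4.2,0.07,-0.15],0,-1],[[4.2,0.07,-0.15],0,-1]]' --force 8

```text
time_s: 4.12
ee_pos: [633.4, 69.1, 164.2]
ee_rot: [-54.6, 89.9, 5.2]
force: [0.6, -0.1, 4.3]
gripper_width: 10.0
```

```bash
python3 look.py w3
```

```text
t 4.12 p [633.4  69.1 164.2] fz 59.83 q1 5.2 q6 -144.6 F [ 0.6 -0.1  4.3] T [ 0.061 -0.137  0.05 ] w 10.05 eff6 0.050 tilt [0.0024 0.0002]
```

View pics/w3.png

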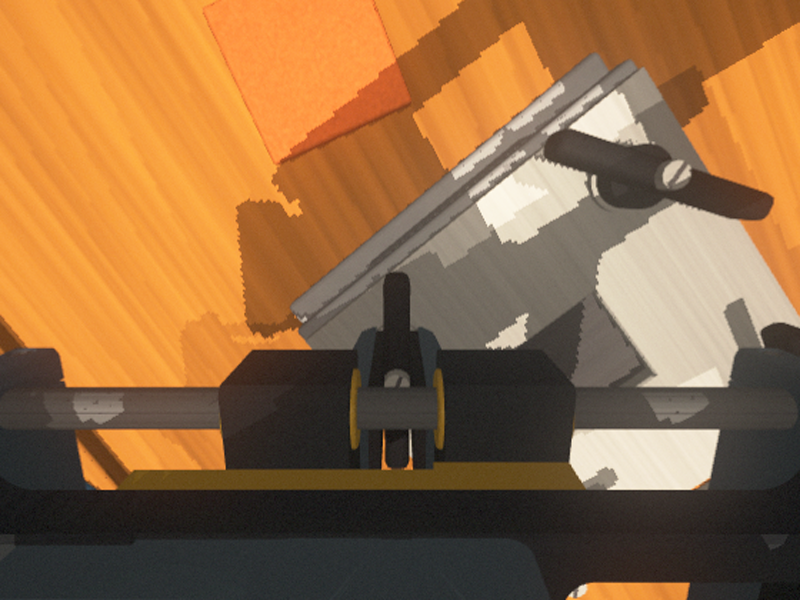

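The bar is gripped square at 10.05 mm, with its stud centred at (397,382). I turn it a little and read the torque.

Call:
move_arm --moves '[[[0.02,0,0],0.08,-1],[[0.03,0,0],0.16,-1],[[0.04,0,0],0.24,-1],[[0.06,0,0],0.32,-1],[[0.08,0,0],0.4,-1]]'

```text
time_s: 4.8
ee_pos: [633.2, 69.3, 163.4]
ee_rot: [-19.3, 89.9, 17.4]
force: [0.8, -0.3, 6.2]
gripper_width: 10.2
```

```bash
python3 look.py
```

```text
t 4.80 p [633.2  69.3 163.4] fz 36.76 q1 5.2 q6 -121.6 F [ 0.8 -0.3  6.2] T [ 0.115 -0.05   0.027] w 10.15 eff6 -0.456 tilt [0.0019 0.0006]
```

Call:
move_arm --moves '[[[0.02,0,0],0.12,-1],[[0.04,0,0],0.24,-1],[[0.06,0,0],0.36,-1],[[0.08,0,0],0.48,-1],[[0.11,0,0],0.6,-1],[[0.13,0,0],0.72,-1],[[0.15,0,0],0.84,-1],[[0.18,0,0],0.96,-1],[[0.2,0,0],1.08,-1],[[0.22,0,0],1.2,-1],[[0.25,0,0],1.32,-1],[[0.28,0,0],1.44,-1],[[0.3,0,0],1.56,-1]]'

```text
time_s: 6.42
ee_pos: [633.3, 70.3, 160.6]
ee_rot: [98.5, 89.8, 45.8]
force: [0.7, 3.7, 4.5]
gripper_width: 10.0
```

```bash
python3 look.py
```

```text
t 6.42 p [633.3  70.3 160.6] fz -52.71 q1 5.2 q6 -32.1 F [0.7 3.7 4.5] T [ 0.519 -0.17   0.133] w 9.96 eff6 -0.675 tilt [0.0025 0.0025]
```

Call:
move_arm --moves '[[[0.01,0,0],0.05,-1],[[0.02,0,0],0.1,-1],[[0.03,0,0],0.15,-1],[[0.04,0,0],0.2,-1]]'

```text
time_s: 6.92
ee_pos: [633.5, 70.3, 160.3]
ee_rot: [104.4, 89.8, 40.4]
force: [0.9, 3.1, 5.6]
gripper_width: 10.0
```

```bash
python3 look.py
```

```text
t 6.92 p [633.5  70.3 160.3] fz -64.03 q1 5.2 q6 -20.8 F [0.9 3.1 5.6] T [ 0.555 -0.221  0.119] w 9.95 eff6 -0.172 tilt [0.003  0.0026]
```

Call:
move_arm --moves '[[[0.01,0,0],0.04,-1],[[0.02,0,0],0.08,-1],[[0.02,0,0],0.12,-1],[[0.03,0,0],0.16,-1]]'

```text
time_s: 7.42
ee_pos: [633.6, 70.4, 160.1]
ee_rot: [110.3, 89.8, 37.1]
force: [0.7, 3.2, 6.8]
gripper_width: 10.1
```

```bash
python3 look.py
```

```text
t 7.42 p [633.6  70.4 160.1] fz -73.17 q1 5.3 q6 -11.7 F [0.7 3.2 6.8] T [ 0.622 -0.218  0.193] w 10.13 eff6 -0.078 tilt [0.0034 0.0026]
```

Call:
move_arm --moves '[[[0,0,0],0.03,-1],[[0,0,0],0.06,-1]]'

```text
time_s: 7.68
ee_pos: [633.7, 70.3, 160.1]
ee_rot: [112.9, 89.7, 36.4]
force: [1.1, 3.6, 5.5]
gripper_width: 10.1
```

```bash
python3 look.py
```

```text
t 7.67 p [633.7  70.3 160.1] fz -76.59 q1 5.2 q6 -8.2 F [1.1 3.6 5.5] T [ 0.606 -0.278  0.215] w 10.09 eff6 -0.000 tilt [0.0036 0.0026]
```

Call:
move_arm --moves '[[[0.01,0,0],0.04,-1],[[0.02,0,0],0.08,-1],[[0.02,0,0],0.12,-1]]'

```text
time_s: 8.05
ee_pos: [633.7, 70.2, 159.9]
ee_rot: [114.1, 89.8, 30.7]
force: [1.7, 2.6, 5.3]
gripper_width: 12.0
```

```bash
python3 look.py
```

```text
t 8.05 p [633.7  70.2 159.9] fz -83.45 q1 5.2 q6 -1.4 F [1.7 2.6 5.3] T [ 0.39  -0.224  0.309] w 12.04 eff6 0.057 tilt [0.0037 0.0022]
```

Call:
move_arm --moves '[[[0,0,0],0.03,-1],[[0,0,0],0.03,-1]]'

```text
time_s: 8.3
ee_pos: [633.7, 70.1, 159.8]
ee_rot: [113.9, 89.8, 28.8]
force: [1.4, 3.5, 5.7]
gripper_width: 13.0
```

```bash
python3 look.py w4
```

```text
t 8.30 p [633.7  70.1 159.8] fz -85.10 q1 5.2 q6 0.3 F [1.4 3.5 5.7] T [ 0.449 -0.302  0.355] w 13.02 eff6 0.368 tilt [0.0037 0.002 ]
```

View pics/w4.png

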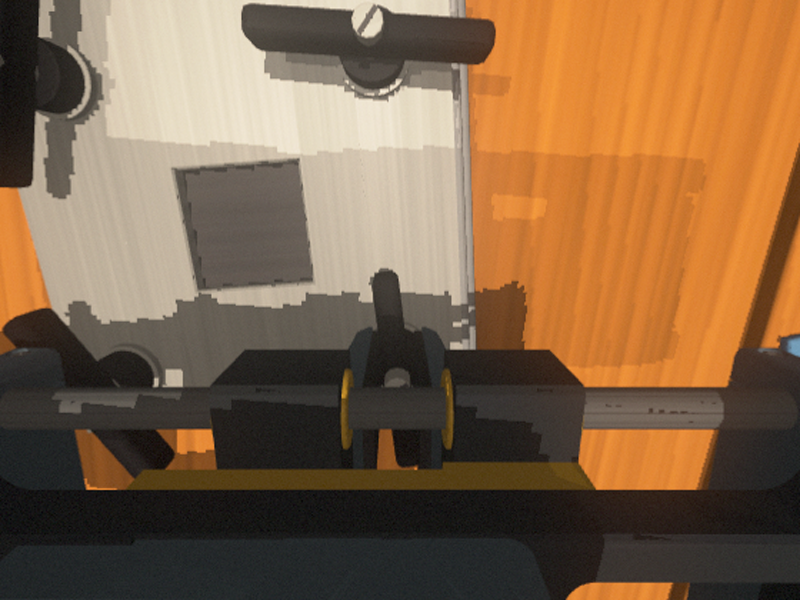

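Nut 3 is home: the bar sits about 6° twisted in the pads, width has grown to 13 mm and torque to 0.35 N m. Releasing it and going to nut 1, its diagonal.

Call:
move_arm --moves '[[[0,0,0],0,-0.3],[[0,0,0],0,-0.3],[[-2,0,0],0,-0.3],[[-4.2,0,0],0,-0.3],[[-4.2,-3.5,-3],0,-0.3],[[-4.2,-7,-6],0,-0.3],[[-4.2,-10.5,-9],0.03,-0.3],[[-4.2,-12.95,-11.1],0.05,-0.3],[[-4.2,-12.95,-11.1],0.05,-0.3],[[-4.2,-12.95,-11.1],0.05,-0.3]]'

```text
time_s: 9.6
ee_pos: [494.8, 168.4, 200.5]
ee_rot: [52.5, 90.0, -35.5]
force: [-0.2, 0.1, -0.6]
gripper_width: 32.1
```

```bash
python3 look.py w5
```

```text
t 9.60 p [494.8 168.4 200.5] fz -87.98 q1 17.5 q6 15.5 F [-0.2  0.1 -0.6] T [-0.102  0.077 -0.018] w 32.12 eff6 -0.001 tilt [ 0.0004 -0.0003]
```

View pics/w5.png

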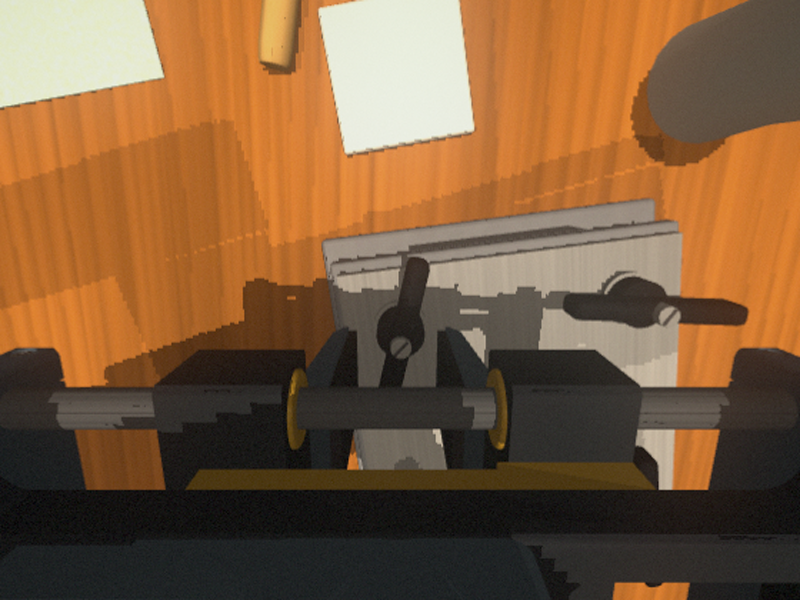

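```bash
cat > bar.py <<'E'
import json,sys
from h import *
def bar(n,stud,a,b,zt=98):
    c=json.load(open(n+".json"));k=.7
    S=onz(c,np.array([stud])*k,102)[0]
    P=onz(c,np.array([a,b])*k,zt);d=P[0]-P[1]
    print("stud",S.round(1),"ang",(np.degrees(np.arctan2(d[1],d[0]))%180).round(1))
E
python3 -c "
from bar import *
bar('w5',(400,347),(418,260),(389,386))
bar('w5',(668,315),(565,303),(746,314))"
```

```text
stud [495.5 170.4 102. ] ang 79.8
stud [613.2 189.6 102. ] ang 178.5
```

```bash
python3 -c "
from bar import *
bar('w5',(400,347),(335,272),(680,230),62)
bar('w1',(442,69),(460,20),(551,262),62)
bar('w1',(442,69),(383,93),(502,52))
bar('w1',(442,69),(488,198),(529,292))
bar('w4',(368,22),(244,25),(494,42))
"; cat w5.json; cat w1.json;  python3 -c "
import cv2
a=cv2.imread('pics/w5.png')[200:420,280:780];cv2.imwrite('pics/c5.png',cv2.resize(a,None,fx=1.6,fy=1.6))
a=cv2.imread('pics/w1.png')[0:250,150:400];cv2.imwrite('pics/c1.png',cv2.resize(a,None,fx=2.4,fy=2.4,interpolation=2))"
```

```text
stud [495.5 170.4 102. ] ang 9.0
stud [495.8 169.6 102. ] ang 8.9
stud [495.8 169.6 102. ] ang 91.8
stud [495.8 169.6 102. ] ang 10.8
stud [614.5 187.9 102. ] ang 1.5
{"camera_matrix": [[313.40489019371927, 0.0, 277.53355515715447], [0.0, 313.40489019371927, 214.09998057923775], [0.0, 0.0, 1.0]], "D": [0.003220674175160338, 0.0, 0.0, 0.0, 0.0], "eye": [491.38822605041264, 238.5537402246371, 292.7032573841223], "rotation": [165.56359422864284, -0.01880562606005911, 2.042960884840961]}{"camera_matrix": [[313.40489019371927, 0.0, 277.53355515715447], [0.0, 313.40489019371927, 214.09998057923775], [0.0, 0.0, 1.0]], "D": [0.003220674175160338, 0.0, 0.0, 0.0, 0.0], "eye": [558.1731448636202, 123.22453315210076, 403.2822080635157], "rotation": [165.68746882837274, 0.02315540276713073, 74.2443989990909]}
```

View pics/c5.png

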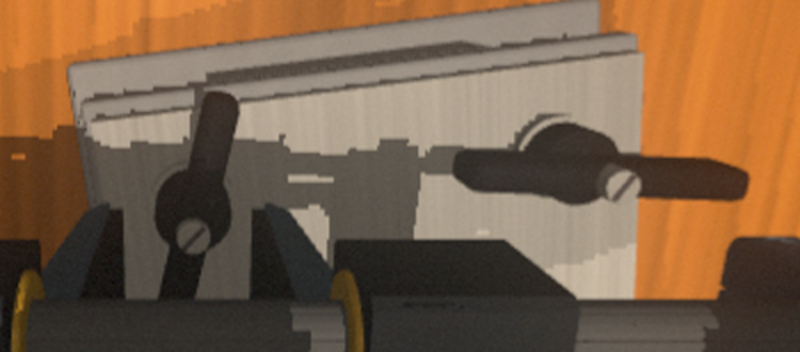

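View pics/c1.png

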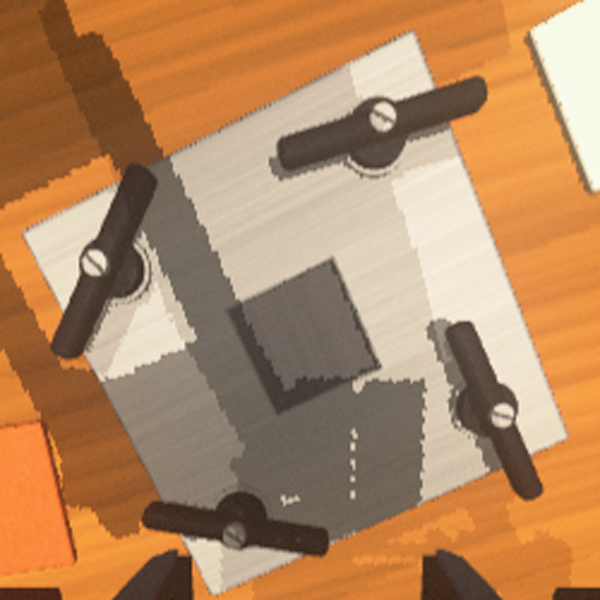

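```bash
python3 -c "
from bar import *
bar('w2',(615,174),(520,150),(690,197))
bar('w3',(676,174),(548,143),(768,208))
bar('w1',(270,156),(256,205),(297,105))
# hold edges consistently: c1 crop coords /2.4+offset (800 px)
f=lambda x,y:(x/2.4+150,y/2.4)
bar('w1',(270,156),f(75,355),f(157,175))
bar('w1',(270,156),f(53,348),f(130,168))
g=lambda x,y:(x/1.6+280,y/1.6+200)
print('nut4'); bar('w5',(668,315),g(460,190),g(745,200)); bar('w5',(668,315),g(460,150),g(745,172))
bar('w1',(513,247),f(475,325),f(542,487)); bar('w1',(513,247),f(447,328),f(520,495))
"
```

```text
stud [515.   50.9 102. ] ang 135.4
stud [515.1  50.8 102. ] ang 134.5
stud [515.   51.2 102. ] ang 137.8
stud [515.   51.2 102. ] ang 133.2
stud [515.   51.2 102. ] ang 134.2
nut4
stud [613.2 189.6 102. ] ang 180.0
stud [613.2 189.6 102. ] ang 177.5
stud [614.1 188.6 102. ] ang 6.7
stud [614.1 188.6 102. ] ang 7.6
```

```bash
python3 -c "
from bar import *
g=lambda x,y:(x/1.6+280,y/1.6+200)
f=lambda x,y:(x/2.4+150,y/2.4)
bar('w5',(400,347),g(207,95),g(160,298)); bar('w5',(400,347),g(238,100),g(193,298))
bar('w1',(442,69),f(278,148),f(480,78)); bar('w1',(442,69),f(285,172),f(487,105))
"
```

```text
stud [495.5 170.4 102. ] ang 79.5
stud [495.5 170.4 102. ] ang 80.3
stud [495.8 169.6 102. ] ang 91.3
stud [495.8 169.6 102. ] ang 90.7
```

Call:
move_arm --moves '[[[1.5,0.08,-0.2],0.15,-0.3],[[3,0.08,-0.2],0.21,-0.3],[[3.7,0.08,-0.2],0.21,-0.3],[[3.7,0.08,-0.2],0.21,-0.6],[[3.7,0.08,-0.2],0.21,-0.8],[[3.7,0.08,-0.2],0.21,-1],[[3.7,0.08,-0.2],0.21,-1],[[3.7,0.08,-0.2],0.21,-1]]' --force 8

```text
time_s: 10.65
ee_pos: [496.2, 170.7, 164.2]
ee_rot: [103.0, 89.8, 3.0]
force: [5.0, -2.7, -0.8]
gripper_width: 9.8
```

```bash
python3 look.py w6
```

```text
t 10.65 p [496.2 170.7 164.2] fz -100.00 q1 17.7 q6 27.8 F [ 5.  -2.7 -0.8] T [-0.495 -0.866 -0.024] w 9.85 eff6 -0.040 tilt [0.0036 0.0002]
```

View pics/w6.png

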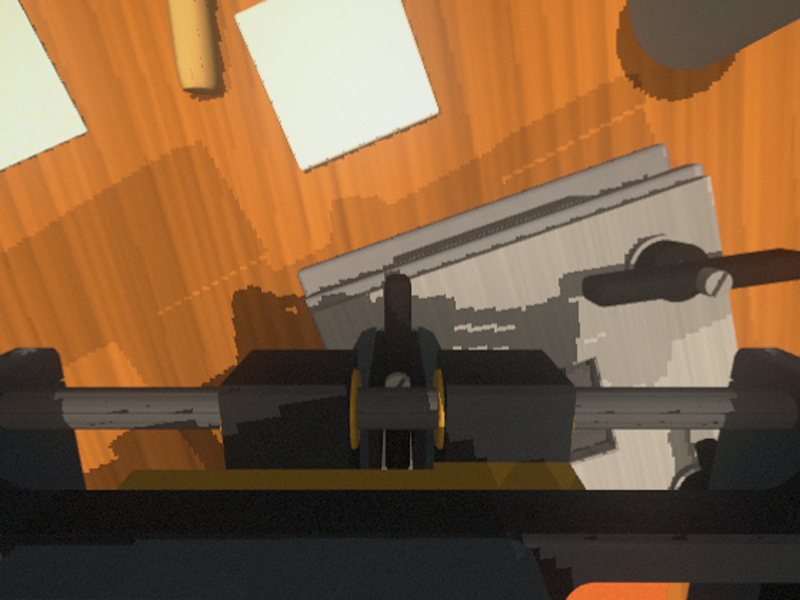

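Call:
move_arm --moves '[[[0.02,0.05,0],0.1,-1],[[0.04,0.05,0],0.2,-1],[[0.06,0.05,0],0.32,-1],[[0.08,0.05,0],0.44,-1],[[0.1,0.05,0],0.56,-1],[[0.13,0.05,0],0.68,-1],[[0.15,0.05,0],0.8,-1],[[0.18,0.05,0],0.92,-1],[[0.2,0.05,0],1.04,-1],[[0.22,0.05,0],1.16,-1],[[0.25,0.05,0],1.28,-1],[[0.27,0.05,0],1.4,-1]]'

```text
time_s: 12.2
ee_pos: [497.2, 169.6, 161.5]
ee_rot: [157.8, 89.7, -22.6]
force: [7.0, -5.2, -0.8]
gripper_width: 9.9
```

```bash
python3 look.py
```

```text
t 12.20 p [497.2 169.6 161.5] fz 179.65 q1 17.7 q6 108.2 F [ 7.  -5.2 -0.8] T [-1.179 -1.043  0.102] w 9.89 eff6 -0.696 tilt [ 0.0048 -0.002 ]
```

Call:
move_arm --moves '[[[0.02,0.05,-0.05],0.11,-1],[[0.04,0.08,-0.05],0.22,-1],[[0.06,0.08,-0.05],0.33,-1],[[0.08,0.08,-0.05],0.44,-1],[[0.1,0.08,-0.05],0.55,-1]]'

```text
time_s: 12.82
ee_pos: [497.1, 168.9, 160.5]
ee_rot: [-177.7, 89.8, -29.6]
force: [5.4, -6.0, -0.4]
gripper_width: 9.9
```

```bash
python3 look.py
```

```text
t 12.82 p [497.1 168.9 160.5] fz 148.14 q1 17.6 q6 139.6 F [ 5.4 -6.  -0.4] T [-1.107 -0.842  0.097] w 9.92 eff6 -0.628 tilt [ 0.0034 -0.0019]
```

Call:
move_arm --moves '[[[0,0,0],0,-0.3],[[0,0,0],0,-0.3],[[-1.5,0,0],0,-0.3],[[-2.6,0,0],-0.1,-0.3],[[-2.6,0,0],-0.28,-0.3],[[-2.6,0,0],-0.46,-0.3],[[-2.6,0,0],-0.64,-0.3],[[-2.6,0,0],-0.82,-0.3],[[-2.6,0,0],-1.0,-0.3],[[-2.6,0,0],-1.18,-0.3],[[-2.6,0,0],-1.36,-0.3],[[-2.6,0,0],-1.54,-0.3],[[-2.6,0,0],-1.72,-0.3],[[-2.6,0,0],-1.9,-0.3],[[-2.6,0,0],-2.08,-0.3],[[-2.6,0,0],-2.26,-0.3],[[-2.6,0,0],-2.44,-0.3],[[-2.6,0,0],-2.62,-0.3],[[-2.6,0,0],-2.8,-0.3],[[-2.6,0,0],-2.98,-0.3]]'

```text
time_s: 15.32
ee_pos: [496.0, 170.1, 186.9]
ee_rot: [81.7, 89.9, 41.0]
force: [0.2, -0.3, -0.1]
gripper_width: 32.2
```

```bash
python3 look.py
```

```text
t 15.32 p [496.  170.1 186.9] fz -40.64 q1 17.7 q6 -31.7 F [ 0.2 -0.3 -0.1] T [-0.014 -0.018 -0.02 ] w 32.18 eff6 1.186 tilt [0.0008 0.0007]
```

Call:
move_arm --moves '[[[0,0,0.14],-0.16,-0.3],[[1,0,0.14],-0.16,-0.3],[[2.6,0,0.14],-0.16,-0.4],[[2.6,0,0.14],-0.16,-0.7],[[2.6,0,0.14],-0.16,-1],[[2.6,0,0.14],-0.16,-1],[[2.6,0,0.14],-0.16,-1],[[2.6,0,0.14],-0.16,-1]]'

```text
time_s: 16.32
ee_pos: [497.1, 168.9, 160.1]
ee_rot: [59.5, 90.0, 27.6]
force: [-0.2, -0.8, 0.3]
gripper_width: 9.9
```

```bash
python3 look.py w7
```

```text
t 16.32 p [497.1 168.9 160.1] fz -31.86 q1 17.5 q6 -40.6 F [-0.2 -0.8  0.3] T [-0.045  0.055 -0.03 ] w 9.95 eff6 -0.006 tilt [0.0004 0.0002]
```

View pics/w7.png

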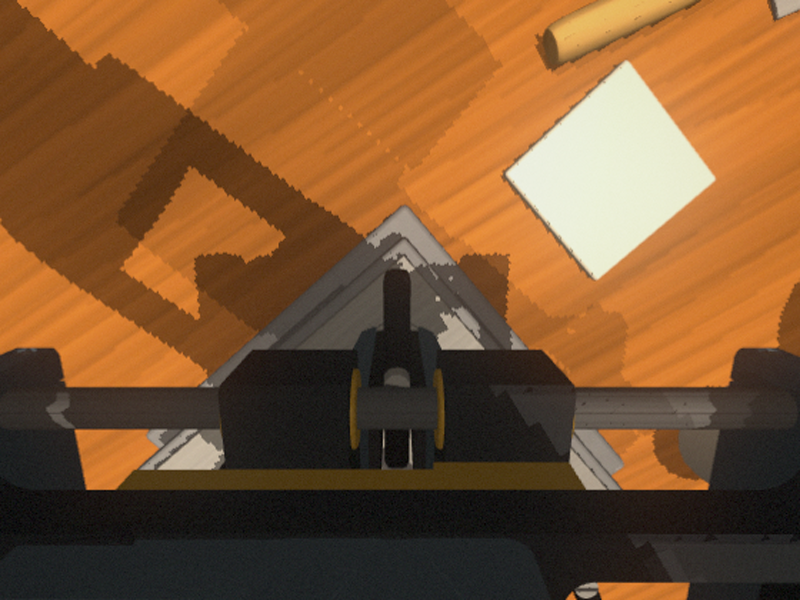

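Call:
move_arm --moves '[[[0.01,0,0],0.04,-1],[[0.02,0,0],0.08,-1],[[0.02,0,0],0.12,-1],[[0.03,0,0],0.16,-1],[[0.04,0,0],0.2,-1]]'

```text
time_s: 17.0
ee_pos: [497.0, 168.8, 159.8]
ee_rot: [21.6, 90.0, -21.7]
force: [-1.5, -0.4, 1.5]
gripper_width: 10.0
```

```bash
python3 look.py
```

```text
t 17.00 p [497.  168.8 159.8] fz -43.36 q1 17.5 q6 -29.1 F [-1.5 -0.4  1.5] T [-0.15   0.124  0.042] w 10.00 eff6 -0.175 tilt [ 0.0003 -0.0001]
```

Call:
move_arm --moves '[[[0.01,0,0],0.04,-1],[[0.02,0,0],0.08,-1],[[0.02,0,0],0.12,-1],[[0.03,0,0],0.16,-1],[[0.04,0,0],0.2,-1]]'

```text
time_s: 17.62
ee_pos: [496.9, 168.8, 159.4]
ee_rot: [-13.5, 90.0, -68.3]
force: [-0.9, -1.2, 2.6]
gripper_width: 9.8
```

```bash
python3 look.py
```

```text
t 17.62 p [496.9 168.8 159.4] fz -54.82 q1 17.5 q6 -17.7 F [-0.9 -1.2  2.6] T [-0.29   0.195  0.077] w 9.79 eff6 -0.171 tilt [ 0.0001 -0.0003]
```

Call:
move_arm --moves '[[[0.01,0,0],0.04,-1],[[0.02,0,0],0.08,-1],[[0.02,0,0],0.12,-1],[[0.03,0,0],0.16,-1],[[0.04,0,0],0.2,-1]]'

```text
time_s: 18.25
ee_pos: [496.9, 168.7, 159.0]
ee_rot: [-39.5, 90.0, -105.8]
force: [-0.7, -1.6, 2.3]
gripper_width: 9.9
```

```bash
python3 look.py
```

```text
t 18.25 p [496.9 168.7 159. ] fz -66.28 q1 17.5 q6 -6.2 F [-0.7 -1.6  2.3] T [-0.335  0.223  0.05 ] w 9.93 eff6 -0.167 tilt [-0.0001 -0.0004]
```

Call:
move_arm --moves '[[[0.01,0,0],0.04,-1],[[0.02,0,0],0.08,-1],[[0.02,0,0],0.12,-1],[[0.03,0,0],0.16,-1],[[0.04,0,0],0.2,-1]]'

```text
time_s: 18.88
ee_pos: [496.7, 168.7, 158.6]
ee_rot: [-51.4, 90.0, -129.1]
force: [-2.3, -2.2, 3.2]
gripper_width: 10.3
```

```bash
python3 look.py
```

```text
t 18.88 p [496.7 168.7 158.6] fz -77.73 q1 17.5 q6 5.3 F [-2.3 -2.2  3.2] T [-0.362  0.308  0.137] w 10.32 eff6 -0.164 tilt [-0.0004 -0.0005]
```

Call:
move_arm --moves '[[[0.01,0,0],0.03,-1],[[0.01,0,0],0.06,-1]]'

```text
time_s: 19.12
ee_pos: [496.7, 168.7, 158.5]
ee_rot: [-56.0, 90.0, -137.2]
force: [-2.0, -2.5, 4.6]
gripper_width: 10.1
```

```bash
python3 look.py
```

```text
t 19.12 p [496.7 168.7 158.5] fz -81.19 q1 17.5 q6 8.7 F [-2.  -2.5  4.6] T [-0.519  0.462  0.112] w 10.06 eff6 -0.104 tilt [-0.0004 -0.0004]
```

Noise only; continuing.

Call:
move_arm --moves '[[[0.01,0,0],0.04,-1],[[0.02,0,0],0.08,-1],[[0.02,0,0],0.12,-1]]'

```text
time_s: 19.5
ee_pos: [496.7, 168.6, 158.2]
ee_rot: [-53.9, 90.0, -142.0]
force: [-2.9, -2.0, 4.1]
gripper_width: 9.9
```

```bash
python3 look.py
```

```text
t 19.50 p [496.7 168.6 158.2] fz -88.09 q1 17.5 q6 15.6 F [-2.9 -2.   4.1] T [-0.478  0.548  0.075] w 9.89 eff6 -0.160 tilt [-0.0006 -0.0005]
```

Call:
move_arm --moves '[[[0.01,0,0],0.04,-1],[[0.02,0,0],0.08,-1],[[0.02,0,0],0.12,-1],[[0.03,0,0],0.16,-1]]'

```text
time_s: 20.0
ee_pos: [496.6, 168.7, 157.9]
ee_rot: [-54.5, 89.9, -151.8]
force: [-3.3, -1.8, 5.6]
gripper_width: 10.0
```

```bash
python3 look.py
```

```text
t 20.00 p [496.6 168.7 157.9] fz -97.26 q1 17.5 q6 24.8 F [-3.3 -1.8  5.6] T [-0.502  0.617  0.104] w 9.98 eff6 -0.151 tilt [-0.0008 -0.0005]
```

Call:
move_arm --moves '[[[0.01,0,0],0.04,-1],[[0.02,0,0],0.08,-1],[[0.02,0,0],0.12,-1],[[0.03,0,0],0.16,-1]]'

```text
time_s: 20.5
ee_pos: [496.5, 168.7, 157.6]
ee_rot: [-53.5, 89.9, -159.9]
force: [-3.7, -1.5, 5.1]
gripper_width: 9.6
```

```bash
python3 look.py
```

```text
t 20.50 p [496.5 168.7 157.6] fz -106.43 q1 17.5 q6 33.9 F [-3.7 -1.5  5.1] T [-0.449  0.639  0.094] w 9.57 eff6 -0.152 tilt [-0.0011 -0.0004]
```

Call:
move_arm --moves '[[[0.01,0,0],0.04,-1],[[0.02,0,0],0.08,-1],[[0.02,0,0],0.12,-1],[[0.03,0,0],0.16,-1]]'

```text
time_s: 21.0
ee_pos: [496.5, 168.8, 157.3]
ee_rot: [-47.7, 89.9, -163.3]
force: [-3.0, -1.6, 6.1]
gripper_width: 12.6
```

```bash
python3 look.py
```

```text
t 21.00 p [496.5 168.8 157.3] fz -115.56 q1 17.5 q6 43.1 F [-3.  -1.6  6.1] T [-0.419  0.705  0.322] w 12.62 eff6 0.065 tilt [-0.0009 -0.0003]
```

Nut 1 is home (width 12.6 mm, 0.32 N m). Diagonal 3–1 is done, so on to nut 2.

Call:
move_arm --moves '[[[0,0,0],0,-0.3],[[0,0,0],0,-0.3],[[-2,0,0],0,-0.3],[[-4.3,0,0],0,-0.3],[[-4.3,1.5,2],-0.18,-0.3],[[-4.3,3,4.5],-0.36,-0.3],[[-4.3,5,7.5],-0.54,-0.3],[[-4.3,6.8,9.8],-0.72,-0.3],[[-4.3,6.8,9.8],-0.9,-0.3],[[-4.3,6.8,9.8],-1.08,-0.3],[[-4.3,6.8,9.8],-1.22,-0.3],[[-4.3,6.8,9.8],-1.22,-0.3],[[-4.3,6.8,9.8],-1.22,-0.3]]'

```text
time_s: 22.62
ee_pos: [516.3, 51.2, 199.9]
ee_rot: [97.1, 90.0, 51.4]
force: [0.1, 0.3, -0.3]
gripper_width: 31.9
```

```bash
python3 look.py w8
```

```text
t 22.62 p [516.3  51.2 199.9] fz -45.71 q1 4.4 q6 -39.9 F [ 0.1  0.3 -0.3] T [-0.036  0.063 -0.008] w 31.85 eff6 0.005 tilt [0.0002 0.0002]
```

View pics/w8.png

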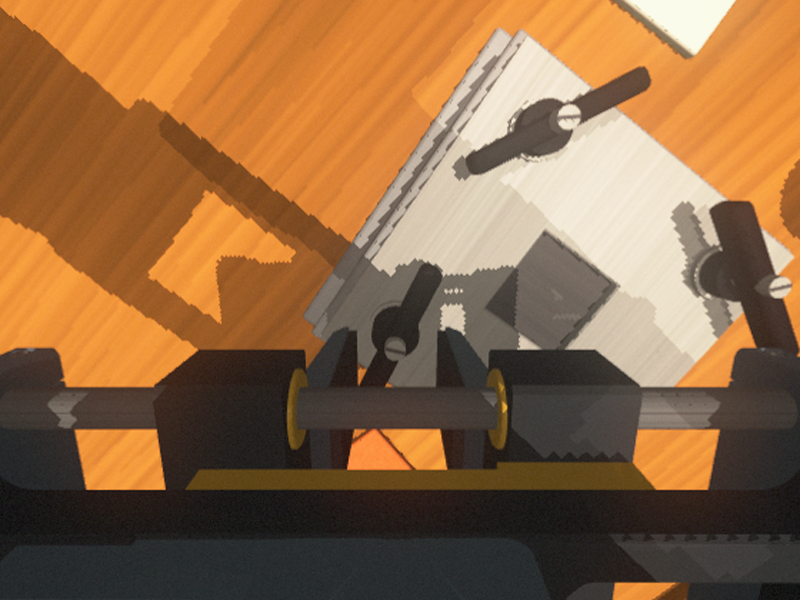

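```bash
python3 -c "
from bar import *
bar('w8',(397,349),(431,270),(373,383))
bar('w8',(779,288),(733,205),(780,345))
bar('w8',(568,117),(475,163),(642,80))
"
```

```text
stud [515.   52.5 102. ] ang 108.3
stud [613.8 188.1 102. ] ang 162.2
stud [495.5 169.2 102. ] ang 70.1
```

Call:
move_arm --moves '[[[1,0,0],0.18,-0.3],[[2,0,0],0.36,-0.3],[[3,0,0],0.46,-0.3],[[3.7,0,0],0.46,-0.5],[[3.7,0,0],0.46,-0.8],[[3.7,0,0],0.46,-1],[[3.7,0,0],0.46,-1],[[3.7,0,0],0.46,-1]]'

```text
time_s: 23.68
ee_pos: [515.8, 51.0, 163.1]
ee_rot: [-96.4, 89.9, -168.4]
force: [-2.5, -1.1, -0.1]
gripper_width: 10.4
```

```bash
python3 look.py
```

```text
t 23.68 p [515.8  51.  163.1] fz -71.94 q1 4.4 q6 -13.7 F [-2.5 -1.1 -0.1] T [-0.262  0.398 -0.01 ] w 10.39 eff6 -0.040 tilt [-0.0009 -0.0002]
```

Call:
move_arm --moves '[[[0.02,-0.04,0],0.1,-1],[[0.04,-0.04,0],0.2,-1],[[0.06,-0.04,0],0.32,-1],[[0.08,-0.04,0],0.44,-1],[[0.1,-0.04,0],0.56,-1],[[0.13,-0.04,0],0.68,-1],[[0.15,-0.04,0],0.8,-1],[[0.18,-0.04,0],0.92,-1],[[0.2,-0.04,0],1.04,-1],[[0.22,-0.04,0],1.16,-1],[[0.25,-0.04,0],1.28,-1],[[0.27,-0.04,0],1.4,-1],[[0.29,-0.04,0],1.5,-1],[[0.31,-0.04,0],1.6,-1]]'

```text
time_s: 25.42
ee_pos: [515.9, 50.9, 160.0]
ee_rot: [110.7, 90.0, -53.1]
force: [-1.4, -1.0, -0.2]
gripper_width: 10.0
```

```bash
python3 look.py
```

```text
t 25.43 p [515.9  50.9 160. ] fz -163.77 q1 4.4 q6 78.2 F [-1.4 -1.  -0.2] T [-0.337  0.378  0.045] w 9.99 eff6 -0.588 tilt [ 0.0003 -0.0004]
```

Call:
move_arm --moves '[[[0.01,0,0],0.04,-1],[[0.02,0,0],0.08,-1],[[0.02,0,0],0.12,-1],[[0.03,0,0],0.16,-1],[[0.04,0,0],0.2,-1]]'

```text
time_s: 26.05
ee_pos: [515.8, 50.8, 159.6]
ee_rot: [115.0, 90.0, -60.1]
force: [-2.1, -2.0, -1.2]
gripper_width: 10.3
```

```bash
python3 look.py
```

```text
t 26.05 p [515.8  50.8 159.6] fz -175.12 q1 4.4 q6 89.5 F [-2.1 -2.  -1.2] T [-0.392  0.444  0.054] w 10.28 eff6 -0.198 tilt [ 0.0003 -0.0005]
```

Call:
move_arm --moves '[[[0.01,0,0],0.04,-1],[[0.02,0,0],0.08,-1],[[0.02,0,0],0.12,-1],[[0.03,0,0],0.16,-1]]'

```text
time_s: 26.55
ee_pos: [515.8, 50.8, 159.4]
ee_rot: [127.8, 90.0, -56.5]
force: [-1.0, -1.7, -1.1]
gripper_width: 10.1
```

```bash
python3 look.py
```

```text
t 26.55 p [515.8  50.8 159.4] fz 175.71 q1 4.4 q6 98.7 F [-1.  -1.7 -1.1] T [-0.278  0.387  0.048] w 10.06 eff6 -0.198 tilt [ 0.0003 -0.0005]
```

Call:
move_arm --moves '[[[0.01,0,0],0.04,-1],[[0.02,0,0],0.08,-1],[[0.02,0,0],0.12,-1],[[0.03,0,0],0.16,-1]]'

```text
time_s: 27.05
ee_pos: [515.8, 50.8, 159.0]
ee_rot: [123.5, 90.0, -70.0]
force: [0.4, -1.8, 0.1]
gripper_width: 9.9
```

```bash
python3 look.py
```

```text
t 27.05 p [515.8  50.8 159. ] fz 166.55 q1 4.4 q6 107.8 F [ 0.4 -1.8  0.1] T [-0.311  0.393  0.01 ] w 9.95 eff6 -0.198 tilt [ 0.0002 -0.0006]
```

Call:
move_arm --moves '[[[0.01,0,0],0.04,-1],[[0.02,0,0],0.08,-1],[[0.02,0,0],0.12,-1],[[0.03,0,0],0.16,-1]]'

```text
time_s: 27.55
ee_pos: [515.8, 50.8, 158.8]
ee_rot: [128.7, 90.0, -73.9]
force: [-1.1, -1.0, -0.2]
gripper_width: 9.7
```

```bash
python3 look.py
```

```text
t 27.55 p [515.8  50.8 158.8] fz 157.41 q1 4.4 q6 117.0 F [-1.1 -1.  -0.2] T [-0.301  0.397  0.335] w 9.70 eff6 0.016 tilt [ 0.0002 -0.0006]
```

Call:
move_arm --moves '[[[0,0,0],0.02,-1],[[0,0,0],0.02,-1]]'

```text
time_s: 27.8
ee_pos: [515.9, 50.8, 158.8]
ee_rot: [145.1, 90.0, -58.6]
force: [-1.0, -2.2, 0.4]
gripper_width: 10.6
```

```bash
python3 look.py
```

```text
t 27.80 p [515.9  50.8 158.8] fz 156.33 q1 4.4 q6 118.1 F [-1.  -2.2  0.4] T [-0.469  0.401  0.276] w 10.60 eff6 0.315 tilt [ 0.0003 -0.0005]
```

```bash
python3 -c "
import json
from h import *
c=json.load(open('w1.json'));print(onz(c,np.array([(748,297)])*.7,145))"
```

```text
[[672.75730978 306.65386694 145.        ]]
```

Call:
move_arm --moves '[[[0,0,0],0,-0.3],[[0,0,0],0,-0.3],[[-2,0,0],0,-0.3],[[-4.1,0,0],-0.1,-0.3],[[-4.1,-3,-0.6],-0.28,-0.3],[[-4.1,-6,-1.2],-0.46,-0.3],[[-4.1,-9,-1.8],-0.64,-0.3],[[-4.1,-12,-2.4],-0.82,-0.3],[[-4.1,-15,-3],-1.0,-0.3],[[-4.1,-16.6,-3.6],-1.18,-0.3],[[-4.1,-16.6,-3.6],-1.36,-0.3],[[-4.1,-16.6,-3.6],-1.54,-0.3],[[-4.1,-16.6,-3.6],-1.72,-0.3],[[-4.1,-16.6,-3.6],-1.9,-0.3],[[-4.1,-16.6,-3.6],-2.08,-0.3],[[-4.1,-16.6,-3.6],-2.26,-0.3],[[-4.1,-16.6,-3.6],-2.44,-0.3],[[-4.1,-16.6,-3.6],-2.62,-0.3],[[-4.1,-16.6,-3.6],-2.8,-0.3],[[-4.1,-16.6,-3.6],-2.98,-0.3]]'

```text
time_s: 30.3
ee_pos: [615.7, 188.8, 199.7]
ee_rot: [93.5, 89.9, 60.9]
force: [-0.4, 0.1, -0.4]
gripper_width: 32.2
```

```bash
python3 look.py w9
```

```text
t 30.30 p [615.7 188.8 199.7] fz -32.66 q1 16.0 q6 -41.3 F [-0.4  0.1 -0.4] T [-0.009  0.023  0.062] w 32.18 eff6 1.185 tilt [0.0005 0.0009]
```

View pics/w9.png

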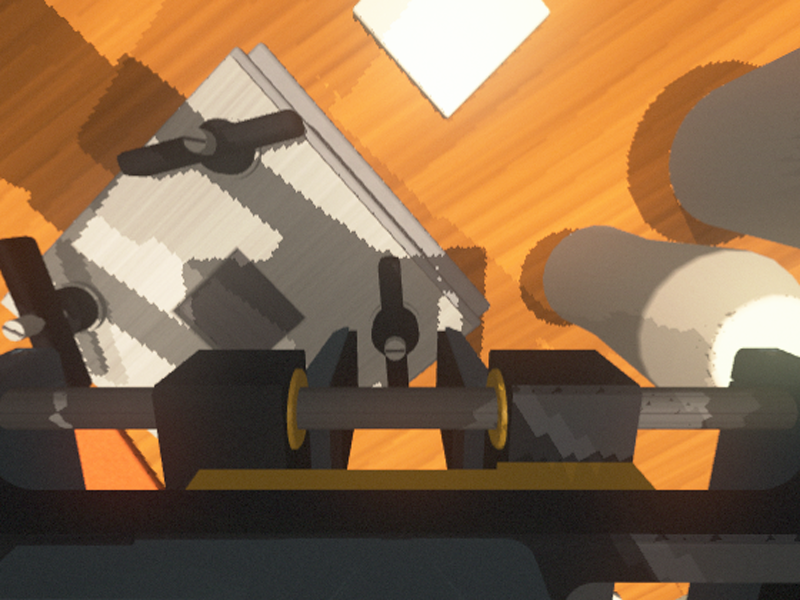

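Call:
move_arm --moves '[[[2,0,0],0,-0.3],[[3.7,0,0],0,-0.3],[[3.7,0,0],0,-0.6],[[3.7,0,0],0,-0.8],[[3.7,0,0],0,-1],[[3.7,0,0],0,-1],[[3.7,0,0],0,-1]]'

```text
time_s: 31.22
ee_pos: [615.5, 188.2, 163.0]
ee_rot: [-48.0, 90.0, -80.9]
force: [-1.8, -2.9, 1.9]
gripper_width: 9.9
```

```bash
python3 look.py
```

```text
t 31.23 p [615.5 188.2 163. ] fz -32.99 q1 16.0 q6 -41.0 F [-1.8 -2.9  1.9] T [-0.449  0.237  0.06 ] w 9.93 eff6 0.048 tilt [ 0.0001 -0.0004]
```

Call:
move_arm --moves '[[[0.02,-0.06,0],0.1,-1],[[0.04,-0.06,0],0.2,-1],[[0.06,-0.06,0],0.32,-1],[[0.08,-0.06,0],0.44,-1],[[0.1,-0.06,0],0.56,-1],[[0.13,-0.06,0],0.68,-1],[[0.15,-0.06,0],0.8,-1],[[0.18,-0.06,0],0.92,-1],[[0.2,-0.06,0],1.04,-1],[[0.22,-0.06,0],1.16,-1],[[0.25,-0.06,0],1.26,-1],[[0.27,-0.06,0],1.36,-1]]'

```text
time_s: 32.72
ee_pos: [614.9, 187.9, 160.4]
ee_rot: [-59.5, 90.0, -170.6]
force: [-2.3, -1.3, 1.7]
gripper_width: 9.7
```

```bash
python3 look.py
```

```text
t 32.73 p [614.9 187.9 160.4] fz -111.10 q1 16.0 q6 37.1 F [-2.3 -1.3  1.7] T [-0.504  0.45   0.08 ] w 9.73 eff6 -0.591 tilt [-0.0007 -0.0001]
```

Call:
move_arm --moves '[[[0.01,0,0],0.04,-1],[[0.02,0,0],0.08,-1],[[0.02,0,0],0.12,-1],[[0.03,0,0],0.16,-1],[[0.04,0,0],0.2,-1]]'

```text
time_s: 33.35
ee_pos: [614.8, 187.9, 160.0]
ee_rot: [-54.5, 90.0, -176.9]
force: [-2.2, -1.2, 3.0]
gripper_width: 9.9
```

```bash
python3 look.py
```

```text
t 33.35 p [614.8 187.9 160. ] fz -122.45 q1 16.0 q6 48.4 F [-2.2 -1.2  3. ] T [-0.44   0.567  0.043] w 9.86 eff6 -0.202 tilt [-0.0008 -0.    ]
```

Call:
move_arm --moves '[[[0.01,0,0],0.04,-1],[[0.02,0,0],0.08,-1],[[0.02,0,0],0.12,-1],[[0.03,0,0],0.16,-1]]'

```text
time_s: 33.85
ee_pos: [614.8, 188.0, 159.7]
ee_rot: [-49.3, 89.9, 179.1]
force: [-2.8, -1.9, 2.4]
gripper_width: 9.7
```

```bash
python3 look.py
```

```text
t 33.85 p [614.8 188.  159.7] fz -131.62 q1 16.0 q6 57.6 F [-2.8 -1.9  2.4] T [-0.411  0.645  0.075] w 9.70 eff6 -0.196 tilt [-0.001  0.   ]
```

Call:
move_arm --moves '[[[0.01,0,0],0.04,-1],[[0.02,0,0],0.08,-1],[[0.02,0,0],0.12,-1],[[0.03,0,0],0.16,-1]]'

```text
time_s: 34.35
ee_pos: [614.7, 188.1, 159.5]
ee_rot: [-43.6, 90.0, 175.7]
force: [-3.2, -1.3, 2.5]
gripper_width: 10.6
```

```bash
python3 look.py
```

```text
t 34.35 p [614.7 188.1 159.5] fz -140.75 q1 16.0 q6 66.7 F [-3.2 -1.3  2.5] T [-0.272  0.66   0.275] w 10.55 eff6 0.029 tilt [-0.0009  0.0001]
```

Call:
move_arm --moves '[[[0,0,0],0.03,-1],[[0,0,0],0.03,-1]]'

```text
time_s: 34.6
ee_pos: [614.9, 188.2, 159.5]
ee_rot: [-67.2, 90.0, 150.4]
force: [-3.8, -1.1, 5.2]
gripper_width: 11.6
```

```bash
python3 look.py
```

```text
t 34.60 p [614.9 188.2 159.5] fz -142.40 q1 16.0 q6 68.4 F [-3.8 -1.1  5.2] T [-0.278  0.933  0.29 ] w 11.58 eff6 0.346 tilt [-0.0004  0.0002]
```

Call:
move_arm --moves '[[[0,0,0],0,-0.3],[[0,0,0],0,-0.3],[[-2,0,0],0,-0.3],[[-5,0,0],-0.18,-0.3],[[-10,2,1],-0.36,-0.3],[[-14,5,2],-0.54,-0.3],[[-15,8.5,3.4],-0.72,-0.3],[[-15,8.5,3.4],-0.9,-0.3],[[-15,8.5,3.4],-1.08,-0.3],[[-15,8.5,3.4],-1.26,-0.3],[[-15,8.5,3.4],-1.44,-0.3],[[-15,8.5,3.4],-1.62,-0.3],[[-15,8.5,3.4],-1.8,-0.3],[[-15,8.5,3.4],-1.98,-0.3],[[-15,8.5,3.4],-2.16,-0.3],[[-15,8.5,3.4],-2.2,-0.3],[[-15,8.5,3.4],-2.2,-0.3]]'

```text
time_s: 36.72
ee_pos: [640.5, 99.9, 308.7]
ee_rot: [42.1, 90.0, 25.7]
force: [-0.3, -0.5, 0.3]
gripper_width: 32.0
```

```bash
python3 look.py w10; python3 - <<'E'
from workcell import viewer
import cv2
im=viewer.grab_frame("side")[:,:,::-1]; cv2.imwrite("pics/side2.png",cv2.resize(im[145:235,215:335],None,fx=6,fy=6,interpolation=cv2.INTER_CUBIC))
E
```

```text
t 36.73 p [640.5  99.9 308.7] fz -16.42 q1 7.8 q6 -65.7 F [-0.3 -0.5  0.3] T [-0.015 -0.005 -0.005] w 32.02 eff6 -0.087 tilt [0.0006 0.0003]
```

View pics/w10.png

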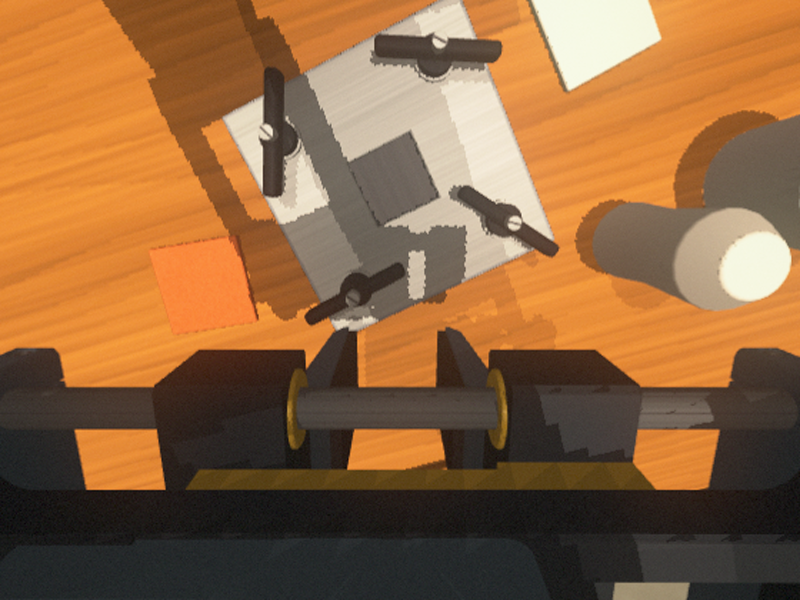

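View pics/side2.png

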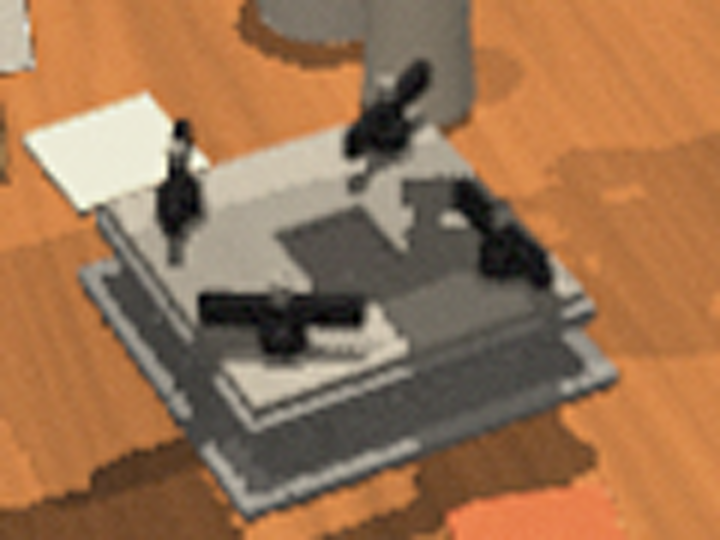

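```bash
python3 -c "
from bar import *
bar('w10',(440,41),(377,46),(500,49))
bar('w10',(268,133),(274,70),(273,194))
bar('w10',(353,298),(309,320),(402,267))
bar('w10',(514,223),(461,189),(554,250))
import cv2
a=cv2.imread('pics/w1.png');b=cv2.imread('pics/w10.png');b=cv2.resize(b,(560,420),interpolation=cv2.INTER_AREA)
rows=[]
for im,pts in((a,[(442,69),(270,156),(354,318),(513,247)]),(b,[(440,41),(268,133),(353,298),(514,223)])):
    rows.append(np.hstack([cv2.resize(im[int(y*.7)-12:int(y*.7)+12,int(x*.7)-12:int(x*.7)+12],(195,195),interpolation=cv2.INTER_CUBIC) for x,y in pts]))
cv2.imwrite('pics/slots.png',np.vstack(rows))
"
```

```text
stud [496.9 169.5 102. ] ang 72.3
stud [516.3  52.7 102. ] ang 159.2
stud [632.6  71.3 102. ] ang 103.6
stud [614.2 188.4 102. ] ang 41.8
```

View pics/slots.png

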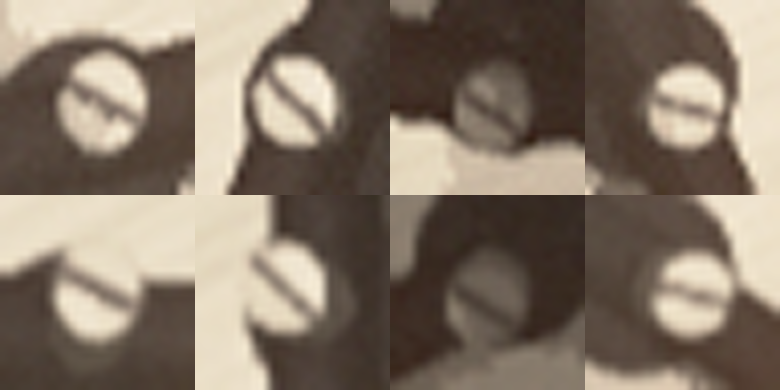

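```bash
python3 -c "
from workcell import env
print(env.job_done())"
```

```text
the job is handed in; nothing more can be done
None
```

I turned all four nuts clockwise until each came up firm, in cross order: 3, 1, then 2, 4. I handed the job in at about 37 s with the arm clear of everything.

**How each nut was turned:** I gripped each bar across the stud at 8 N, so the jaws would give way before the torque reached the 0.5 N m limit. The last part of each turn was taken in small steps. At each stop the measured twist jumped from about 0.05–0.2 to about 0.28–0.36 N m and the pads started to slip open. Nut 1 needed one regrip because of the last joint's range.

**Final checks:**
- **Nuts:** The bar angles in the last picture match the stop angles to within 1–3°. Those small differences fit the bars being slightly twisted in the pads at the stop, not backing off.
- **Studs:** All four slots point the same way as before I started, so none was wrenched round.
- **Plate:** It looks flat and level in the side view. I judged this by eye and did not measure it.
- **Other items:** The tiles and vase look undisturbed in the final pictures. I did not check the knife, brush, beaker or tub again at the end. The fingers only went down around the nuts, and no reading showed contact with anything else.

**One disagreement with the description:** nuts 1, 2 and 4 crept clockwise by roughly 1–1.5° per second before I touched them, although they are said to stay where left. I re-measured each bar before gripping it.

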